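# Relamp the bench UV steriliser and refit its terminal hood

## Robot

A 6-joint arm with a two-finger parallel gripper is mounted at the origin on a cart in front of the work surface, level with it; the furniture and walls round the work are solid. World frame = base frame: x ahead of the robot, y to its left, z up, the work surface at z = 0. Lengths are in mm, angles in rad, forces in N, time in s.
With the tool pointing down it reaches from about 300 to 1000 mm from the base axis. Payload 5.1 kg.
Tool frame: the origin (TCP) lies midway between the tips of the shut fingers; the grasp point (between the pads) lies 19 mm behind it; z points along the fingers, y is the direction in which the jaws open and shut (so a half turn about z gives the same grasp; the last joint's range is limited). The gripper opens to 95 mm and grips with 3 to 60 N. Pads are 20 mm wide; open, the fingers measure 119 mm over their backs; the gripper's body (75 mm by 180 mm) begins 59 mm behind the grasp point.
Start: joints at [1.061, 0.124, 1.65, -0, 1.367, -0.083], TCP at [269.092, 591.67, 214.656] pointing down, gripper open.
Joint ranges: [-2.61, 2.61], [-1.02, 2.33], [0.03, 2.71], [-1.35, 4.49], [0.32, 2.68], [-2.91, 2.91]. Speed limits (rad/s): [2.57, 2.57, 3.14, 3.14, 3.14, 3.14].

## Interface

Orientations are given as a 3x3 rotation matrix whose columns are the frame's x, y, z axes.
In Python, from rig import ctrl gives the robot as it stands.
- The arm moves only by the shell command python3 -m pendant 'ROWS' [FORCE]. ROWS is JSON, one flat list of numbers, 7 for each row, row after row: the shift along the tool's x, y, z in cm, then the turn, a rotation vector about the tool's x, y, z in rad, then the finger opening in cm, from 0 to 9.51. A call has 1 to 10 rows; each row shifts and turns the commanded pose from where the row before left it, along the tool's axes as they then stand; what a row does not reach is not made up. A row lasts 1/8 s, in which the tool goes at most 62.5 mm and 10.7 degrees, less where a joint would pass 70% of its speed; a pose out of reach is approached as far as the arm can. A call with a gripper value outside its range is refused whole. The fingers move at their own pace and stop on an object; FORCE is the grip in N (left out, the last holds). Time passes only in rows, so rows that do not move let the fingers close. It gives the time, the measured TCP pose, the force and the opening at its end, in the units of the state.
- ctrl.get_state(): the state, without advancing time (a new reading comes with each control period).
- ctrl.grab_frame(name): name is "scene" or "top"; returns the picture (400x640x3 uint8, red, green, blue); there is no depth.
- ctrl.get_calibration(name): a dict with "fx", "fy", "cx", "cy" (pixels), "rvec" (rotation vector, rad) and "tvec" (3), from world to camera coordinates, as OpenCV has them. Camera axes: x right, y down, z forward; pixel columns grow to the right and rows downward; lengths in mm; the calibration is good to about 2 mm. A picture is of the moment at which its call begins. get_calibration takes no time and is no camera call.
- ctrl.hand_in(): hands the job in, once; it reports no verdict.
The state is a dict: "time_s": time; "joints": joint angles; "dq": joint speeds; "joint_efforts": joint torques, N m; "tcp_pos": TCP position; "eef_rot": TCP orientation; "force": force on the tool from outside, world axes, zero at the start; "wrist_torque": the same for the moment, N m; "gripper_width": finger opening in mm.
Only numpy, scipy, OpenCV 4.12 (cv2) and the standard library are available. Lean on these libraries where they do the work, as an engineer would, in place of code of your own. Each camera call takes 0.05 s, during which the arm holds its last target. There are 200 camera calls.

## Task

Fit the new UV lamp in the steriliser: start its metal nose into the opening in the lamp head while holding the lamp near the middle, let go with it partway in, then shift back to its white base and push it fully home until the base bottoms in its pocket. Then refit the hood over the terminal bay: hook its two tabs under the lip of the lamp head with the hood's front tilted up, and swing the hood down until it sits flat on the deck inside the rim. Leave the bottle, beaker and tape where they stand.

Things in the scene. Friction and masses are not known exactly. Their poses are not given: they have to be found in the camera images.
- steriliser: UV steriliser, fixed: white box 330 x 134 x 40 high, a stainless cylinder (66 across) on it; an upright aluminium lamp head stands at the cylinder's end, before it an open terminal bay. Origin on the table below the lamp opening; +x the way the lamp goes in, +y to its left, z up. All numbers: mm in this frame. Box x -115..215. Cylinder x 24..210; black port caps on it reach z 129.
- lamp_opening (a point): Centre of the lamp opening in the lamp head's face (x 0, z 75); axes as the steriliser's. The face is at x 0, y -66..66, up to z 107.5. The opening is a pocket 30 wide x 22 high x 14 deep for the lamp's base, its mouth flared by 4 all round over the first 5; from its floor (x 14) a round bore of 20 diameter goes on along the same axis.
- lamp_socket (a joint): Tight socket deep in the bore, mm 160 to 176 of the nose's way: the nose pushes it along; it resists with about 5 N and stays where it is pushed. 0 = untouched, about 0.016 m = lamp home, the base then against the pocket's floor.
- bay_deck (a point): Middle of the bay's flat deck (x -53, y 0, z 40), axes as the steriliser's. Round the deck runs a rim 6 high, 4 thick, inner faces at x -97 and y -61, +61; at x 0 stands the lamp head. A grey lamp rest, 12 (x) x 26 (y), stands on the deck at x -60; its top at z 65.5 is 1.5 below the lamp's underside when the lamp is centred on the bore.
- lip_edge (a point): Middle of the lower front edge of the lip (x -14, y 0, z 103.5). The lip juts from the top of the lamp head over the bay: x -14..0, y -66..66, 4 thick, underside z 103.5, top z 107.5.
- lamp: UV lamp, loose, 196 long, 0.07 kg, lying on the table: clear glass tube of 16 diameter, aluminium nose (last 8 mm tapered to 9) at one end, flat white ceramic base at the other. Origin on the axis at mid length, 8 above the table; +x to the nose, z up. Nose tip x 98, tube x -64..98, base x -98..-64, 26 wide (y), 16 high. Home: nose at x 176 of the steriliser, 20 of the base outside the head.
- lamp_nose (a point): Tip of the lamp's nose, on its axis.
- hood: Hood of the bay, loose, 0.18 kg, upright on the table: white sheet box open below and at the rear, 74 long (x -37..37) x 114 wide (y) x 60 high, walls 3, top 4 thick, vent slots in the front wall (-x). Origin mid-length in the plane of the skirts' lower edge, +x to the tabs, z up. Seated: x axis as the steriliser's, origin about x -53, z 40 there, skirts on the deck inside the rim.
- hood_tabs (a point): Midpoint between the ends of the hood's two tabs (x 50, z 58 of the hood): flat tongues of the top plate, 26 wide, centred at y -34 and +34, z 56..60, x 37..50. Seated they lie under the lip, 3.5 free above. The rim keeps the hood from sliding in flat: it goes in tilted 0.2 to 0.4 rad, front wall up, and turns down about the tabs.
- hood_grip (a point): Middle of the grey grip rib on the hood's top (z 73.5 of the hood), axes as the hood's: rib 52 long (x), 12 wide (y), z 60..83.5.
- bottle_amber: Bystander, loose: brown glass bottle with a blue cap, 66 mm across, 137 tall. Origin at the centre of its underside, z up.
- beaker: Bystander, loose: squat clear beaker, 88 mm across, 114 tall. Origin at the centre of its underside, z up.
- tape: Bystander, loose: roll of beige tape lying flat, 94 mm across, 25 high. Origin at the centre of its underside, z up.

How it is judged (in metres and radians):
On the way, in this order (a step that is already met when the one before it is completed fails the run):
1. the lamp lies partway in the bore, its nose 30 to 130 mm past the head's face, and the gripper has let go of it (x of lamp_nose in the frame of steriliser between 0.03 and 0.13 m and z of lamp_nose in the frame of steriliser between 0.062 and 0.088 m and angle between the x axis of lamp and the x axis of steriliser, either way round below 0.12 rad and contact force between the fingers and lamp below 0.1 N), for 0.1 s.
2. the lamp is fully home (x of lamp_nose in the frame of steriliser above 0.172 m and y of lamp_nose in the frame of steriliser between -0.006 and 0.006 m and z of lamp_nose in the frame of steriliser between 0.067 and 0.083 m and angle between the x axis of lamp and the x axis of steriliser, either way round below 0.05 rad), for 0.2 s.
3. the hood's tabs are under the lip with the hood's front tilted up (x of hood_tabs in the frame of steriliser between -0.013 and 0.003 m and z of hood_tabs in the frame of steriliser between 0.08 and 0.104 m and y of hood_tabs in the frame of steriliser between -0.012 and 0.012 m and angle between hood's own z axis and vertical between 0.1 and 0.7 rad).
At the end, for the whole second after the job is handed in: The lamp is home, its nose at least 172 mm past the head's face (stop: 176). The hood is flat within 0.045 rad, its lower edge within 3.5 mm of the deck, its tab ends at most 11.5 mm from the head's face, in line within 0.15 rad and 10 mm. Both are at rest (all of step 2 and x of hood_tabs in the frame of steriliser above -0.0115 m and z of hood_tabs in the frame of steriliser between 0.0945 and 0.1015 m and z of hood in the frame of steriliser below 0.0435 m and angle between hood's own z axis and vertical below 0.045 rad and angle between the x axis of hood and the x axis of steriliser, either way round below 0.15 rad and y of hood in the frame of steriliser between -0.01 and 0.01 m and linear speed of each of hood, lamp below 0.02 m/s); the robot touches nothing.
It fails at once if the brown bottle is knocked: moved more than 30 mm or tipped (distance of bottle_amber from where it was at the start of the episode above 0.03 m or angle between bottle_amber's own z axis and vertical above 0.5 rad).
It fails at once if the beaker is knocked: moved more than 30 mm or tipped (distance of beaker from where it was at the start of the episode above 0.03 m or angle between beaker's own z axis and vertical above 0.5 rad).
It fails at once if the roll of tape is knocked: moved more than 30 mm or tipped (distance of tape from where it was at the start of the episode above 0.03 m or angle between tape's own z axis and vertical above 0.5 rad).
It also fails if it takes over 72 s, if anything falls off the work surface, if the arm or the gripper's body presses on something with over 40 N, if the wrist force passes 120 N, or if a joint passes its speed limit or range.

## Working session

There is one attempt and no reset: what is moved stays moved. The work goes in short steps, Python scripts to look and compute and a shell command to move; the robot and the scene stay as the last step left them, time stands still between calls to the robot, and variables do not carry over. Pictures are saved under pics/ and viewed, about 8 in all and at most 12, crops included, and the job is handed in when it is done.

```bash
mkdir -p pics; ls
python3 - <<'E'
from rig import ctrl
import cv2,numpy as np
s=ctrl.get_state(); print({k:np.round(v,3).tolist() for k,v in s.items()})
for n in("top","scene"):
    c=ctrl.get_calibration(n); print(n,c)
    cv2.imwrite(f"pics/{n}0.png",ctrl.grab_frame(n)[:,:,::-1])
E
```

```text
pics
{'time_s': 0.0, 'joints': [1.061, 0.124, 1.652, -0.0, 1.367, -0.083], 'dq': [-0.001, -0.001, 0.001, 0.003, -0.0, -0.0], 'joint_efforts': [-0.001, -41.764, -35.992, 0.077, 0.05, -0.0], 'tcp_pos': [268.782, 591.128, 213.408], 'eef_rot': [[-0.91, 0.414, -0.001], [0.414, 0.91, -0.002], [0.0, -0.002, -1.0]], 'force': [-0.529, 0.542, 0.503], 'wrist_torque': [0.01, 0.031, -0.015], 'gripper_width': 95.247}
top {'fx': 440.174759361826, 'fy': 440.174759361826, 'cx': 312.4565737815285, 'cy': 198.12781493231287, 'rvec': array([ 2.10310698, -2.16332231,  0.19195804]), 'tvec': array([   4.33417394,  594.11260287, 1315.76409705])}
scene {'fx': 509.6111184746541, 'fy': 509.6111184746541, 'cx': 320.8495565119006, 'cy': 201.12972211679465, 'rvec': array([ 1.96907752, -1.04685855,  0.52894641]), 'tvec': array([-336.47660335,  337.44632079,  982.59966487])}
```

View pics/top0.png

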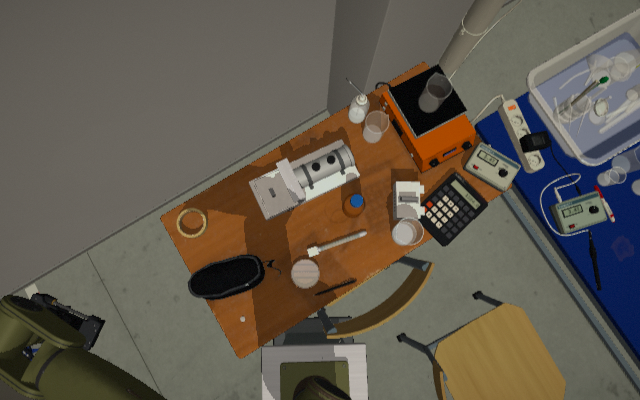

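View pics/scene0.png

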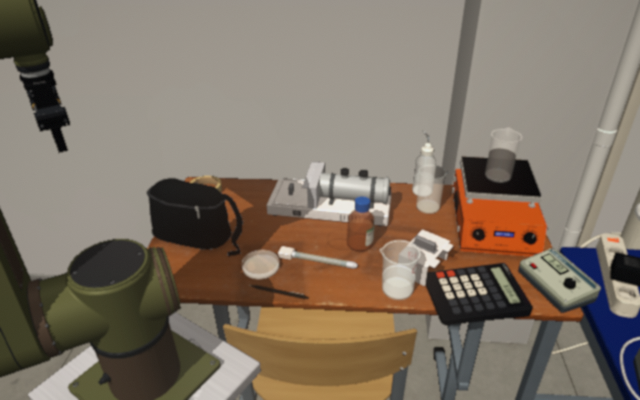

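```bash
cat > h.py <<'E'
import numpy as np,cv2
from rig import ctrl
def cal(n):
    c=ctrl.get_calibration(n);K=np.array([[c['fx'],0,c['cx']],[0,c['fy'],c['cy']],[0,0,1]])
    return K,cv2.Rodrigues(np.array(c['rvec']))[0],np.array(c['tvec'])
def back(n,u,v,z):
    K,R,t=cal(n);o=-R.T@t;d=R.T@np.linalg.inv(K)@[u,v,1.];return o+d*(z-o[2])/d[2]
def proj(n,P):
    K,R,t=cal(n);q=(K@(R@np.atleast_2d(P).T+t[:,None])).T;return q[:,:2]/q[:,2:]
def crop(n,name,u0,v0,w,h,s,im=None):
    if im is None: im=ctrl.grab_frame(n)[:,:,::-1]
    cv2.imwrite(name,cv2.resize(im[v0:v0+h,u0:u0+w],None,fx=s,fy=s,interpolation=cv2.INTER_CUBIC))
E
python3 - <<'E'
from h import *
crop("top","pics/t1.png",240,135,200,145,4,cv2.imread("pics/top0.png"))
crop("scene","pics/s1.png",240,150,230,150,3.4,cv2.imread("pics/scene0.png"))
for n in("top","scene"):
    K,R,t=cal(n);print(n,-R.T@t)
for p in [(312,250),(365,234),(408,197),(354,203),(405,232),(190,222),(305,273)]: print(p,back("top",*p,0).round())
E
```

```text
top [ 3.58064687e+02 -9.49566448e-01  1.39857517e+03]
scene [-309.00476477 -633.68734804  833.99342066]
(312, 250) [437.  -7.   0.]
(365, 234) [ 483. -177.    0.]
(408, 197) [ 598. -321.    0.]
(354, 203) [ 583. -146.    0.]
(405, 232) [ 485. -304.    0.]
(190, 222) [537. 380.   0.]
(305, 273) [366.  17.   0.]
```

View pics/t1.png

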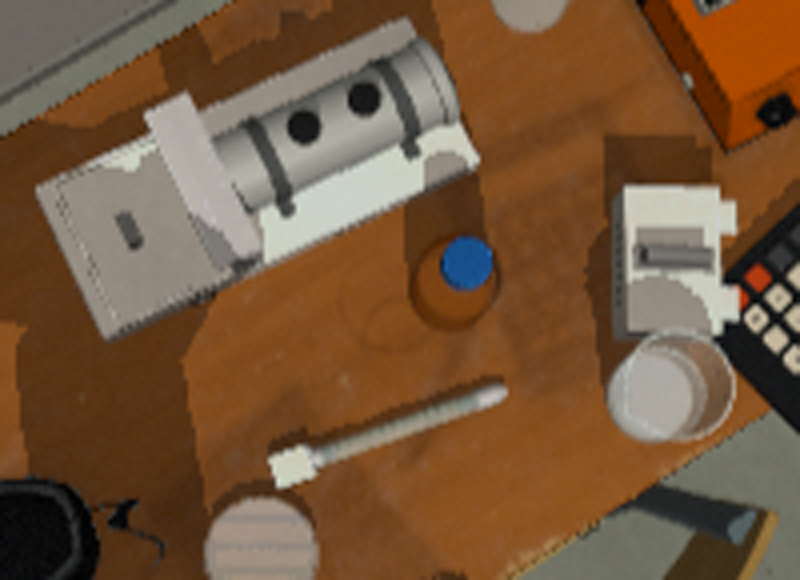

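View pics/s1.png

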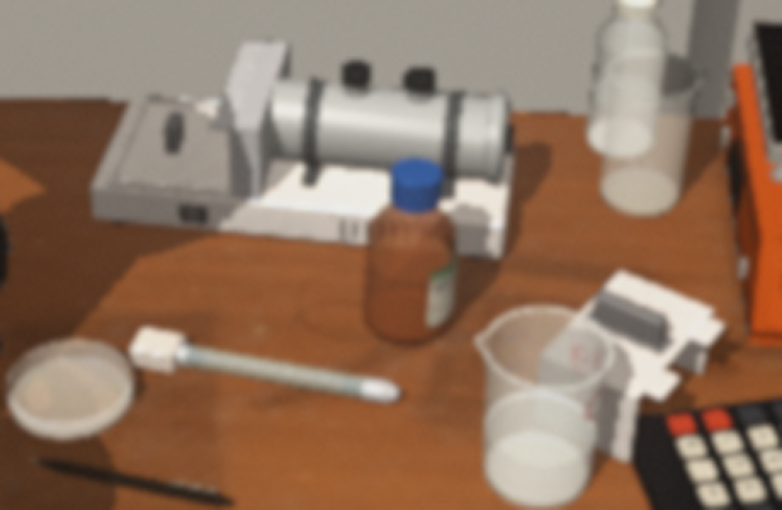

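```bash
cat > fit.py <<'E'
from h import *
from scipy.optimize import least_squares
def tw(p,P):
    x,y,a=p;c,s=np.cos(a),np.sin(a);P=np.atleast_2d(np.array(P,float))
    return np.c_[x+c*P[:,0]-s*P[:,1],y+s*P[:,0]+c*P[:,1],P[:,2]]
def fit(name,p0,obs):
    T=lambda n,u,v:((240+(u+.5)/4-.5,135+(v+.5)/4-.5) if n=="top" else (240+(u+.5)/3.4-.5,150+(v+.5)/3.4-.5))
    def r(p):
        return np.concatenate([(proj(n,tw(p,[P]))[0]-T(n,u,v)) for n,P,u,v in obs])
    s=least_squares(r,p0,loss='soft_l1',x_scale=[10,10,.1])
    print(name,s.x.round(3).tolist());
    for o,e in zip(obs,r(s.x).reshape(-1,2)): print('  ',o,e.round(1))
    return s.x
if __name__=="__main__":
    t,s="top","scene"
    S=fit("ster",[600,50,-1.1],[(t,(-115,67,40),38,187),(t,(-115,-67,40),107,340),(t,(215,-67,40),478,162),(t,(215,67,40),408,17),
     (t,(-14,66,107.5),147,115),(t,(-14,-66,107.5),243,260),(s,(-115,67,40),140,97),(s,(-115,-67,40),95,192),(s,(-14,66,107.5),240,42)])
    L=fit("lamp",[460,-90,-1.3],[(t,(-98,13,16),268,458),(t,(-98,-13,16),280,487),(t,(98,0,8),507,390),(s,(98,0,8),400,389),(s,(-98,0,8),132,350)])
    H=fit("hood",[590,-320,-1.57],[(t,(-37,57,60),625,185),(t,(37,57,60),720,187),(t,(50,47,60),735,200),(t,(50,21,60),735,233),(t,(50,-21,60),740,288),(t,(-26,0,83.5),638,255),(t,(26,0,83.5),712,258),(t,(-37,-57,0),612,338),
     (s,(37,57,60),622,272),(s,(50,47,60),724,325) if 0 else (s,(-37,57,60),622,272)][:8])
    for b,(u,v,z) in dict(bottle=(467,262,137),beaker=(690,385,114)).items(): print(b,back("top",240+u/4,135+v/4,z).round())
    print("petri",back("top",305,271,15).round(),"tape",back("top",190,222,25).round())
    st=ctrl.get_state()
    c,s_=np.cos(S[2]),np.sin(S[2])
    print("head open",tw(S,[(0,0,75),(-100,0,75)]).round(1))
E
python3 fit.py
```

```text
ster [639.829, 54.008, -1.148]
   ('top', (-115, 67, 40), 38, 187) [-0.3  0.5]
   ('top', (-115, -67, 40), 107, 340) [0.3 0.2]
   ('top', (215, -67, 40), 478, 162) [ 2.3 -0.4]
   ('top', (215, 67, 40), 408, 17) [ 0.9 -0.8]
   ('top', (-14, 66, 107.5), 147, 115) [ 0.  -0.2]
   ('top', (-14, -66, 107.5), 243, 260) [-5.2  2.4]
   ('scene', (-115, 67, 40), 140, 97) [-1.5  0.2]
   ('scene', (-115, -67, 40), 95, 192) [-0.3 -1.6]
   ('scene', (-14, 66, 107.5), 240, 42) [ 2.4 -0.8]
lamp [457.312, -86.228, -1.239]
   ('top', (-98, 13, 16), 268, 458) [-0.2  0.4]
   ('top', (-98, -13, 16), 280, 487) [-0.2  1. ]
   ('top', (98, 0, 8), 507, 390) [-0.5 -0.5]
   ('scene', (98, 0, 8), 400, 389) [0.  0.9]
   ('scene', (-98, 0, 8), 132, 350) [ 1.6 -1. ]
hood [580.492, -306.07, -1.624]
   ('top', (-37, 57, 60), 625, 185) [-0.4  0.1]
   ('top', (37, 57, 60), 720, 187) [-0.3  0.2]
   ('top', (50, 47, 60), 735, 200) [0.2 0.2]
   ('top', (50, 21, 60), 735, 233) [0.3 0.2]
   ('top', (50, -21, 60), 740, 288) [-0.7 -0.1]
   ('top', (-26, 0, 83.5), 638, 255) [ 1.6 -0.5]
   ('top', (26, 0, 83.5), 712, 258) [ 0.2 -0.9]
   ('top', (-37, -57, 0), 612, 338) [-0.4  0.7]
bottle [ 568. -140.  137.]
beaker [ 477. -302.  114.]
petri [372.  17.  15.] tape [533. 373.  25.]
head open [[639.8  54.   75. ]
 [598.8 145.2  75. ]]
```

```bash
cat >> h.py <<'E'
from scipy.spatial.transform import Rotation as Ro
def down(a,tilt=0):  # tool x=(cos a,sin a); tilt about tool y
    R=np.array([[np.cos(a),np.sin(a),0],[np.sin(a),-np.cos(a),0],[0,0,-1.]])
    return R@Ro.from_rotvec([0,tilt,0]).as_matrix()
def plan(pos,R,s=None):
    s=s or ctrl.get_state();R0=np.array(s['eef_rot']);p=np.array(s['tcp_pos'])
    print("rot",Ro.from_matrix(R0.T@R).as_rotvec().round(4),"then shift cm (new axes)",(R.T@(np.array(pos)-p)/10).round(3),"d world",(np.array(pos)-p).round(1))
def st():
    s=ctrl.get_state();print("t",round(s['time_s'],2),"tcp",np.round(s['tcp_pos'],1),"a",np.round(np.arctan2(s['eef_rot'][1][0],s['eef_rot'][0][0]),3),"z",np.round(np.array(s['eef_rot'])[:,2],3),"F",np.round(s['force'],1),"w",round(s['gripper_width'],1),"q",np.round(s['joints'],2))
E
python3 - <<'E'
from h import *
plan([457,-86,250],down(1.903))
E
```

```text
rot [-1.900e-03  6.000e-04  8.118e-01] then shift cm (new axes) [-70.151  -4.293  -3.649] d world [ 188.2 -677.2   36.5]
```

```bash
python3 -m pendant '[0,0,-0.8,0,0,0.1624,7, 0,0,-0.8,0,0,0.1624,7, 0,0,-0.8,0,0,0.1624,7, 0,0,-0.8,0,0,0.1624,7, 0,0,-0.8,0,0,0.1624,7, -4,-0.3,0,0,0,0,7, -5,-0.3,0,0,0,0,7, -5,-0.3,0,0,0,0,7, -5,-0.3,0,0,0,0,7, -5,-0.3,0,0,0,0,7]' 30
python3 -m pendant '[-5,-0.3,0,0,0,0,7, -5,-0.3,0,0,0,0,7, -5,-0.3,0,0,0,0,7, -5,-0.3,0,0,0,0,7, -5,-0.3,0,0,0,0,7, -5,-0.3,0,0,0,0,7, -5,-0.3,0,0,0,0,7, -5,-0.3,0,0,0,0,7, -5,-0.3,0,0,0,0,7, -1,-0.1,0,0,0,0,7]'
python3 - <<'E'
from h import *
st(); plan([457,-86,5],down(1.903))
E
```

```text
time_s: 1.35
tcp_pos: [333.1, 358.2, 254.1]
eef_rot: [[-0.326, 0.945, -0.0], [0.945, 0.326, -0.001], [-0.0, -0.0, -1.0]]
force: [0.1, -0.2, 0.9]
gripper_width: 70.1
time_s: 2.6
tcp_pos: [456.5, -86.3, 254.0]
eef_rot: [[-0.322, 0.947, -0.001], [0.947, 0.322, 0.0], [0.001, -0.001, -1.0]]
force: [0.1, 0.1, -0.2]
gripper_width: 70.1
t 2.6 tcp [456.5 -86.3 254. ] a 1.899 z [-0.001  0.    -1.   ] F [ 0.1  0.1 -0.2] w 70.1 q [-0.3  -0.32  2.   -0.    1.47 -0.63]
rot [-0.0013 -0.0006 -0.004 ] then shift cm (new axes) [1.30e-02 5.70e-02 2.49e+01] d world [   0.5    0.3 -249. ]
```

```bash
python3 -m pendant '[0,0,5,0,0,0,7, 0,0,5,0,0,0,7, 0,0,5,0,0,0,7, 0,0,4,0,0,0,6, 0,0,2.5,0,0,0,5, 0,0,1.5,0,0,0,5, 0,0,1,0,0,0,5, 0,0,0.6,0,0,0,5, 0,0,0,0,0,0,5]'
python3 - <<'E'
from h import *
st(); crop("top","pics/t2.png",270,185,130,90,6)
E
```

```text
time_s: 3.72
tcp_pos: [456.9, -84.2, 9.0]
eef_rot: [[-0.326, 0.945, 0.0], [0.945, 0.326, -0.0], [-0.0, 0.0, -1.0]]
force: [0.3, 0.3, -0.3]
gripper_width: 50.2
t 3.73 tcp [456.9 -84.2   9. ] a 1.903 z [ 0. -0. -1.] F [ 0.3  0.3 -0.3] w 50.2 q [-0.3  -0.06  2.21  0.    0.99 -0.63]
```

View pics/t2.png

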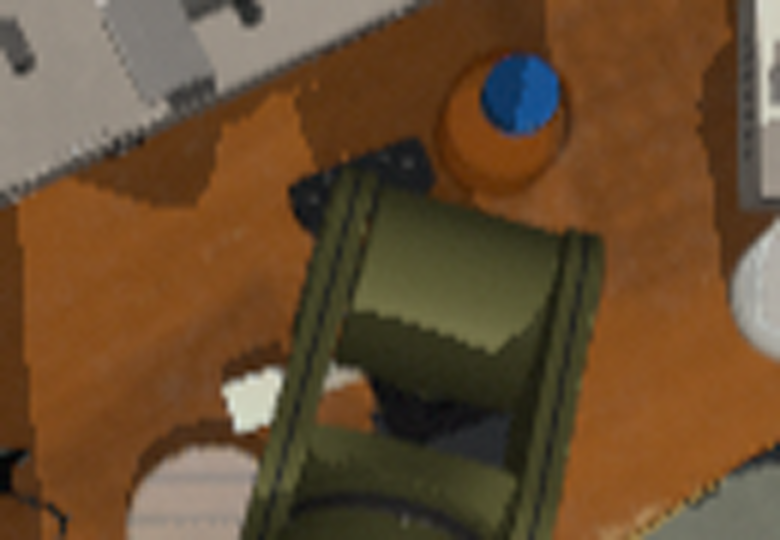

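The arm hides most of the lamp in this view, but the base still shows at crop (255,400). The gripper body clears the bottle at (520,95). Next: lower 5 mm, close and lift.

```bash
python3 -m pendant '[0,0,0.5,0,0,0,5, 0,0,0,0,0,0,3, 0,0,0,0,0,0,1, 0,0,0,0,0,0,1, 0,0,0,0,0,0,1, 0,0,0,0,0,0,1, 0,0,0,0,0,0,1]' 20
python3 - <<'E'
from h import *
from fit import tw
st()
S=[639.829,54.008,-1.148]
plan(tw(S,[(-130,0,110)])[0],down(1.9936))
E
```

```text
time_s: 4.65
tcp_pos: [456.7, -84.1, 3.8]
eef_rot: [[-0.326, 0.945, 0.0], [0.945, 0.326, -0.0], [-0.0, 0.0, -1.0]]
force: [-0.6, -0.1, 0.4]
gripper_width: 15.3
t 4.65 tcp [456.7 -84.1   3.8] a 1.903 z [ 0. -0. -1.] F [-0.6 -0.1  0.4] w 15.3 q [-0.3  -0.05  2.22 -0.    0.97 -0.63]
rot [ 0.0002  0.0002 -0.0908] then shift cm (new axes) [ 18.086  22.368 -10.622] d world [129.8 256.7 106.2]
```

```bash
python3 -m pendant '[0,0,-2,0,0,0,1, 0,0,-5,0,0,0,1, 0,0,-5,0,0,0,1, 0,0,-4.6,0,0,-0.0908,1, 3.02,3.73,0,0,0,0,1, 3.02,3.73,0,0,0,0,1, 3.02,3.73,0,0,0,0,1, 3.02,3.73,0,0,0,0,1, 3.02,3.73,0,0,0,0,1, 3,3.72,0,0,0,0,1]'
python3 -m pendant '[0,0,3,0,0,0,1, 0,0,2.5,0,0,0,1, 0,0,0,0,0,0,1]'
python3 - <<'E'
from h import *
from fit import tw
st()
S=[639.829,54.008,-1.148]
plan(tw(S,[(-130,0,110)])[0],down(1.9936))
crop("scene","pics/s2.png",235,110,200,140,4)
im=ctrl.grab_frame("top")[:,:,::-1]; cv2.imwrite("pics/t3full.png",im); crop("top","pics/t3.png",225,125,150,110,5,im)
print(proj("scene",tw(S,[(-30,0,114),(-228,0,114),(0,0,75),(0,66,107.5),(0,-66,107.5)])).round(1))
E
```

```text
time_s: 5.9
tcp_pos: [586.6, 174.2, 169.2]
eef_rot: [[-0.411, 0.912, -0.001], [0.912, 0.411, -0.0], [-0.0, -0.001, -1.0]]
force: [0.1, -0.5, -0.8]
gripper_width: 15.3
time_s: 6.28
tcp_pos: [584.1, 172.4, 111.4]
eef_rot: [[-0.411, 0.912, -0.006], [0.912, 0.411, -0.001], [0.001, -0.006, -1.0]]
force: [-1.2, -1.1, -1.0]
gripper_width: 15.5
t 6.28 tcp [584.1 172.4 111.4] a 1.994 z [-0.006 -0.001 -1.   ] F [-1.2 -1.1 -1. ] w 15.5 q [ 0.2   0.12  1.83 -0.    1.19 -0.22]
rot [-0.0063 -0.0014  0.0003] then shift cm (new axes) [-0.088  0.226  0.139] d world [ 2.4  0.1 -1.4]
[[302.2 170.9]
 [232.  165.1]
 [313.4 184. ]
 [317.6 161.6]
 [308.3 187.1]]
```

View pics/s2.png

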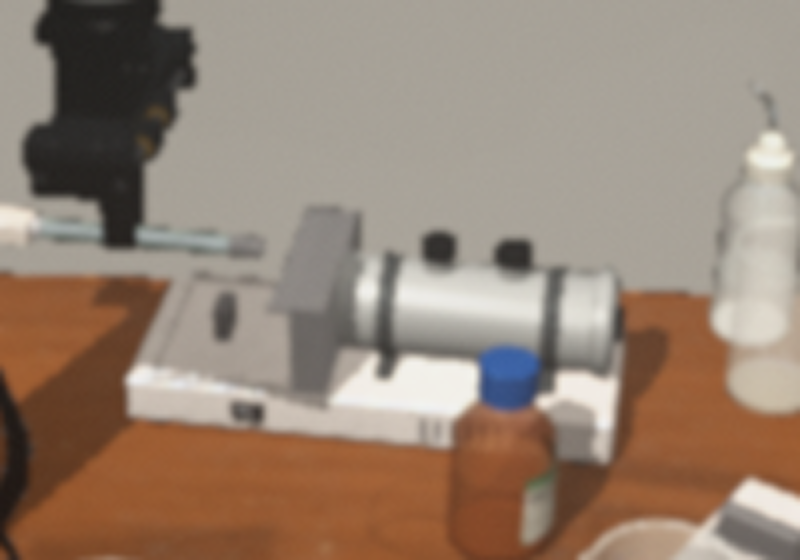

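View pics/t3.png

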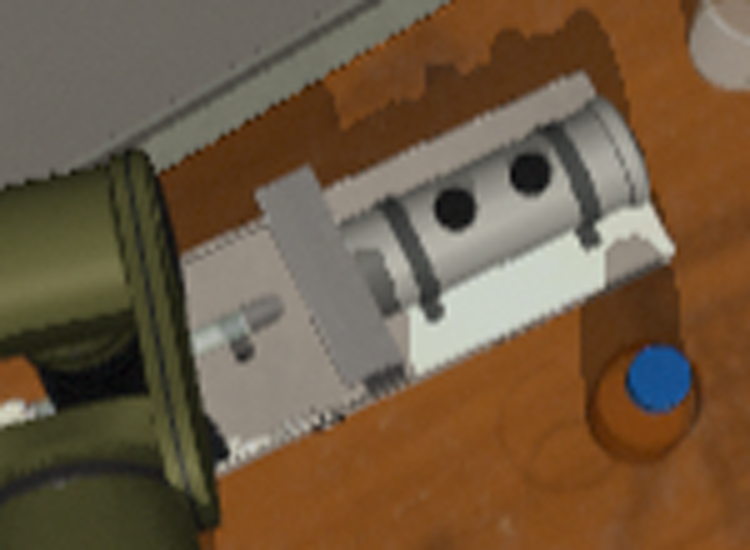

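```bash
cat > f2.py <<'E'
from h import *
from fit import tw,least_squares
f=lambda u,v:np.array([225+(u+.5)/5-.5,125+(v+.5)/5-.5])
g=lambda u,v:np.array([240+(u+.5)/4-.5,135+(v+.5)/4-.5])
k=lambda u,v:np.array([235+(u+.5)/4-.5,110+(v+.5)/4-.5])
obs=[("top",(-14,66,107.5),f(257,189)),("top",(-14,-66,107.5),f(359,389)),("top",(215,-67,40),f(673,252)),("top",(215,67,40),f(583,72)),
("top",(-115,67,40),g(38,187)),("top",(-115,-67,40),g(107,340)),
("scene",(-115,-67,40),k(127,380)),("scene",(-115,67,40),k(190,272)),("scene",(-14,66,107.5),k(308,207)),("scene",(-14,-66,107.5),k(275,308))]
def r(p): return np.concatenate([proj(n,tw(p,[P]))[0]-o for n,P,o in obs])
s=least_squares(r,[640,54,-1.148],loss='soft_l1',x_scale=[10,10,.1]);print(s.x.round(3).tolist(),r(s.x).reshape(-1,2).round(1).tolist())
S=s.x
n=back("top",*f(283,302),113.5);c,q=np.cos(S[2]),np.sin(S[2]);d=n[:2]-S[:2]
print("nose ster xy",c*d[0]+q*d[1],-q*d[0]+c*d[1])
st()
plan(tw(S,[(-130,0,110)])[0],down(S[2]+np.pi))
E
python3 f2.py
```

```text
[639.992, 54.922, -1.152] [[0.1, 0.7], [-1.6, -0.4], [2.0, -0.1], [1.2, -0.8], [-0.5, 0.3], [-0.1, 0.1], [0.6, -0.3], [-2.9, 0.5], [0.9, -0.3], [-0.7, -0.1]]
nose ster xy -28.854086650648075 -3.05535994042968
t 6.38 tcp [586.4 172.7 115. ] a 1.993 z [-0.  0. -1.] F [ 0.1 -0.2 -1. ] w 15.7 q [ 0.2   0.12  1.83  0.    1.19 -0.22]
rot [-0.     -0.      0.0033] then shift cm (new axes) [0.062 0.1   0.496] d world [ 0.7  1.  -5. ]
```

```bash
python3 -m pendant '[0,0.15,2,0,0,0.003,1, 0,0,1.6,0,0,0,1, 0,0,0.8,0,0,0,1, 0,0,0,0,0,0,1, 0,0,0,0,0,0,1, -1.5,0,0,0,0,0,1, -1.5,0,0,0,0,0,1, -1,0,0,0,0,0,1, -0.7,0,0,0,0,0,1, 0,0,0,0,0,0,1]'
python3 - <<'E'
from h import *
from fit import tw
st()
S=[640,54.9,-1.152]
plan(tw(S,[(-35,0,71)])[0],down(S[2]+np.pi))
E
```

```text
time_s: 7.62
tcp_pos: [607.2, 129.9, 70.8]
eef_rot: [[-0.407, 0.914, 0.0], [0.914, 0.407, 0.0], [-0.0, 0.0, -1.0]]
force: [0.3, 0.8, -0.8]
gripper_width: 15.5
t 7.62 tcp [607.2 129.9  70.8] a 1.99 z [ 0.  0. -1.] F [ 0.3  0.8 -0.8] w 15.5 q [ 0.12  0.19  1.83  0.    1.12 -0.29]
rot [0.0003 0.     0.0001] then shift cm (new axes) [-4.682 -0.055 -0.025] d world [ 18.5 -43.    0.2]
```

```bash
python3 -m pendant '[-1,0,0,0,0,0,1, -1,0,0,0,0,0,1, 0,0,0,0,0,0,1]'
python3 -m pendant '[-1,0,0,0,0,0,1, -1,0,0,0,0,0,1, -0.7,0,0,0,0,0,1, 0,0,0,0,0,0,1, 0,0,0,0,0,0,1]'
python3 -c "
from h import *;st()"
```

```text
time_s: 8.0
tcp_pos: [615.7, 111.3, 70.8]
eef_rot: [[-0.407, 0.913, 0.001], [0.913, 0.407, -0.0], [-0.001, 0.001, -1.0]]
force: [1.4, 0.4, -0.6]
gripper_width: 15.2
time_s: 8.62
tcp_pos: [626.5, 87.0, 70.9]
eef_rot: [[-0.408, 0.913, 0.001], [0.913, 0.408, -0.001], [-0.001, 0.001, -1.0]]
force: [2.7, 0.0, -1.7]
gripper_width: 15.5
t 8.62 tcp [626.5  87.   70.9] a 1.991 z [ 0.001 -0.001 -1.   ] F [ 2.7  0.  -1.7] w 15.5 q [ 0.05  0.21  1.8  -0.    1.12 -0.37]
```

```bash
python3 -m pendant '[0,0,0,0,0,0,3, 0,0,0,0,0,0,5, 0,0,0,0,0,0,5, 0,0,0,0,0,0,5]'
python3 -m pendant '[2,0,0,0,0,0,5, 3,0,0,0,0,0,5, 2.2,0,0,0,0,0,5, 1,0,0,0,0,0,5, 0,0,0,0,0,0,5, 0,0,0,0,0,0,5]'
python3 - <<'E'
from h import *
st(); crop("scene","pics/s3.png",225,110,150,110,5)
E
```

```text
time_s: 9.12
tcp_pos: [625.8, 87.6, 70.6]
eef_rot: [[-0.408, 0.913, -0.0], [0.913, 0.408, -0.0], [0.0, -0.0, -1.0]]
force: [-0.3, 0.6, 0.5]
gripper_width: 48.1
time_s: 9.88
tcp_pos: [592.9, 162.0, 70.7]
eef_rot: [[-0.407, 0.913, 0.0], [0.913, 0.407, -0.0], [-0.0, 0.0, -1.0]]
force: [0.4, -0.5, -0.3]
gripper_width: 49.9
t 9.88 tcp [592.9 162.   70.7] a 1.99 z [ 0. -0. -1.] F [ 0.4 -0.5 -0.3] w 49.9 q [ 0.18  0.18  1.85 -0.    1.12 -0.24]
```

View pics/s3.png

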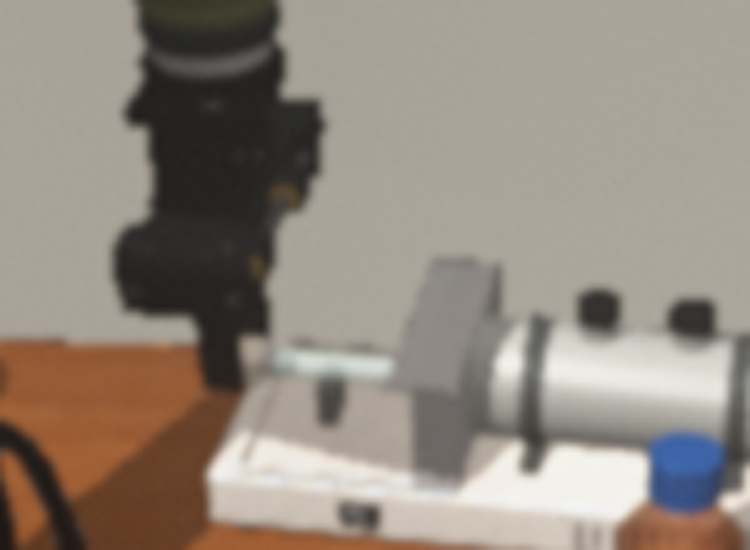

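```bash
python3 -m pendant '[0,0.08,0,0,0,0,4, 0,0,0,0,0,0,2, 0,0,0,0,0,0,2, 0,0,0,0,0,0,2, 0,0,0,0,0,0,2]' 20
python3 -m pendant '[-1,0,0,0,0,0,2, -1.2,0,0,0,0,0,2, -1.2,0,0,0,0,0,2, 0,0,0,0,0,0,2]'
python3 -c "
from h import *;st()"
```

```text
time_s: 10.55
tcp_pos: [593.3, 162.7, 70.7]
eef_rot: [[-0.408, 0.913, 0.0], [0.913, 0.408, -0.0], [-0.0, -0.0, -1.0]]
force: [0.3, 0.8, 0.8]
gripper_width: 26.5
time_s: 11.05
tcp_pos: [607.9, 131.0, 71.4]
eef_rot: [[-0.407, 0.914, 0.001], [0.914, 0.407, 0.001], [0.0, 0.001, -1.0]]
force: [-1.4, 0.8, 2.9]
gripper_width: 26.1
t 11.05 tcp [607.9 131.   71.4] a 1.99 z [ 0.001  0.001 -1.   ] F [-1.4  0.8  2.9] w 26.1 q [ 0.13  0.19  1.83  0.    1.12 -0.29]
```

```bash
python3 -m pendant '[-1,-0.05,-0.1,0,0,0,2, -1.2,0,0,0,0,0,2, -1.2,0,0,0,0,0,2, -1,0,0,0,0,0,2, -0.4,0,0,0,0,0,2, 0,0,0,0,0,0,2]'
python3 - <<'E'
from h import *
from fit import tw
st()
S=[640,54.9,-1.152]
plan(tw(S,[(-35,0,71)])[0],down(S[2]+np.pi))
E
```

```text
time_s: 11.8
tcp_pos: [626.4, 87.1, 71.5]
eef_rot: [[-0.407, 0.913, -0.0], [0.913, 0.407, -0.0], [-0.0, -0.0, -1.0]]
force: [1.1, 0.5, -0.5]
gripper_width: 26.2
t 11.8 tcp [626.4  87.1  71.5] a 1.99 z [-0. -0. -1.] F [ 1.1  0.5 -0.5] w 26.2 q [ 0.05  0.21  1.8  -0.    1.13 -0.37]
rot [-0.0002  0.0003  0.0006] then shift cm (new axes) [ 0.001 -0.068  0.047] d world [-0.6 -0.3 -0.5]
```

```bash
python3 -m pendant '[0,0,0,0,0,0,4, 0,0,0,0,0,0,4, 1.6,0,0,0,0,0,4, 0,0,0,0,0,0,2, 0,0,0,0,0,0,2, 0,0,0,0,0,0,2, 0,0,0,0,0,0,2]'
python3 -m pendant '[-0.8,0,0,0,0,0,2, -0.8,0,0,0,0,0,2, -0.7,0,0,0,0,0,2, 0,0,0,0,0,0,2]'
python3 -c "
from h import *;st()"
```

```text
time_s: 12.68
tcp_pos: [619.9, 102.3, 71.8]
eef_rot: [[-0.407, 0.913, 0.0], [0.913, 0.407, 0.0], [0.0, 0.0, -1.0]]
force: [-0.2, 0.7, 0.2]
gripper_width: 25.9
time_s: 13.18
tcp_pos: [628.8, 83.3, 71.9]
eef_rot: [[-0.407, 0.914, -0.001], [0.914, 0.407, 0.005], [0.005, 0.001, -1.0]]
force: [-3.2, 9.1, 1.4]
gripper_width: 25.9
t 13.18 tcp [628.8  83.3  71.9] a 1.99 z [-0.001  0.005 -1.   ] F [-3.2  9.1  1.4] w 25.9 q [ 0.04  0.22  1.8   0.01  1.13 -0.38]
```

```bash
python3 -m pendant '[0,0,0,0,0,0,4, 0,0,0,0,0,0,4, 2.2,0,0,0,0,0,4, 0,0,0,0,0,0,0, 0,0,0,0,0,0,0, 0,0,0,0,0,0,0, 0,0,0,0,0,0,0]'
python3 -m pendant '[-0.7,0,0,0,0,0,0, -0.5,0,0,0,0,0,0, -0.4,0,0,0,0,0,0, 0,0,0,0,0,0,0]'
python3 -c "
from h import *;st()"
```

```text
time_s: 14.05
tcp_pos: [620.4, 100.9, 71.7]
eef_rot: [[-0.407, 0.913, 0.0], [0.913, 0.407, -0.0], [-0.0, 0.0, -1.0]]
force: [-0.4, 0.1, 0.8]
gripper_width: 5.6
time_s: 14.55
tcp_pos: [626.0, 88.4, 71.7]
eef_rot: [[-0.407, 0.914, -0.002], [0.914, 0.407, 0.004], [0.005, -0.0, -1.0]]
force: [-3.0, 6.8, 1.2]
gripper_width: -0.1
t 14.55 tcp [626.   88.4  71.7] a 1.99 z [-0.002  0.004 -1.   ] F [-3.   6.8  1.2] w -0.1 q [ 0.05  0.21  1.8   0.    1.13 -0.37]
```

```bash
python3 -m pendant '[-0.3,0,0,0,0,0,0, -0.2,0,0,0,0,0,0, 0,0,0,0,0,0,0]'
python3 -m pendant '[-0.2,0,0,0,0,0,0, -0.2,0,0,0,0,0,0, 0,0,0,0,0,0,0]'
python3 -c "
from h import *;st()"
```

```text
time_s: 14.92
tcp_pos: [626.1, 88.1, 71.7]
eef_rot: [[-0.406, 0.914, -0.007], [0.914, 0.406, 0.012], [0.013, -0.001, -1.0]]
force: [-9.1, 19.0, 6.1]
gripper_width: 0.5
time_s: 15.3
tcp_pos: [626.2, 87.9, 71.7]
eef_rot: [[-0.406, 0.914, -0.01], [0.914, 0.406, 0.018], [0.02, -0.002, -1.0]]
force: [-13.5, 28.4, 8.7]
gripper_width: 0.1
t 15.3 tcp [626.2  87.9  71.7] a 1.989 z [-0.01   0.018 -1.   ] F [-13.5  28.4   8.7] w 0.1 q [ 0.05  0.22  1.8   0.02  1.14 -0.38]
```

```bash
python3 -m pendant '[2.6,0,0,0,0,0,0, 0,4,-1.5,0,0,0,0, 0,0,-1.4,0,0,0,0, 0,0,0,0,0,0,0, 0,0,0,0,0,0,0]'
python3 -c "
from h import *;st()"
python3 -m pendant '[-1,0,0,0,0,0,0, -0.5,0,0,0,0,0,0, -0.4,0,0,0,0,0,0, 0,0,0,0,0,0,0]'
python3 - <<'E'
from h import *
st(); im=ctrl.grab_frame("top")[:,:,::-1]; crop("top","pics/t4.png",250,150,75,55,10,im)
E
```

```text
time_s: 15.92
tcp_pos: [655.7, 117.8, 100.3]
eef_rot: [[-0.407, 0.913, -0.001], [0.913, 0.407, -0.0], [0.0, -0.001, -1.0]]
force: [0.5, 0.3, -0.8]
gripper_width: 0.3
t 15.93 tcp [655.7 117.8 100.3] a 1.99 z [-0.001 -0.    -1.   ] F [ 0.5  0.3 -0.8] w 0.3 q [ 0.1   0.25  1.71 -0.    1.19 -0.32]
time_s: 16.42
tcp_pos: [664.1, 100.8, 100.5]
eef_rot: [[-0.407, 0.913, -0.0], [0.913, 0.407, 0.0], [0.0, -0.0, -1.0]]
force: [-0.6, 0.5, 0.1]
gripper_width: 0.3
t 16.43 tcp [664.1 100.8 100.5] a 1.99 z [-0.  0. -1.] F [-0.6  0.5  0.1] w 0.3 q [ 0.07  0.26  1.69  0.    1.19 -0.35]
```

View pics/t4.png

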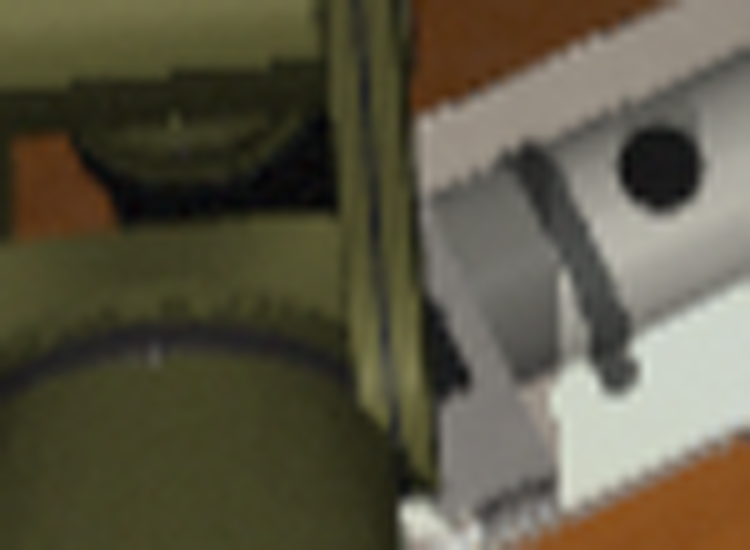

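The arm hides the lamp head here, so I'll find the lip by touch instead.

```bash
python3 -m pendant '[-0.3,0,0,0,0,0,0, -0.2,0,0,0,0,0,0, -0.1,0,0,0,0,0,0, 0,0,0,0,0,0,0]'
python3 -m pendant '[-0.2,0,0,0,0,0,0, -0.2,0,0,0,0,0,0, 0,0,0,0,0,0,0]'
python3 -c "
from h import *;st()"
```

```text
time_s: 16.98
tcp_pos: [665.0, 99.0, 100.6]
eef_rot: [[-0.408, 0.913, -0.004], [0.913, 0.408, 0.006], [0.007, -0.001, -1.0]]
force: [-4.9, 8.6, 3.7]
gripper_width: 0.1
time_s: 17.35
tcp_pos: [665.1, 98.7, 100.6]
eef_rot: [[-0.408, 0.913, -0.007], [0.913, 0.408, 0.012], [0.013, -0.002, -1.0]]
force: [-9.6, 18.1, 3.3]
gripper_width: 0.5
t 17.35 tcp [665.1  98.7 100.6] a 1.991 z [-0.007  0.012 -1.   ] F [-9.6 18.1  3.3] w 0.5 q [ 0.06  0.26  1.69  0.01  1.2  -0.36]
```

Lip contact is at TCP x ≈ -29.8 and base contact at ≈ -36.0, the same finger face and force both times. That puts the base's rear at x ≈ -20.2, so the lamp is home. On to the hood.

```bash
python3 -m pendant '[2,0,0,0,0,0,0, 0,0,-4,0,0,0,0, 0,0,-5,0,0,0,4, 0,0,-4,0,0,0.157,4, 0,0,0,0,0,0.157,4, 0,0,0,0,0,0.157,4, 0,0,0,0,0,0,4]' 35
python3 - <<'E'
from h import *
st(); plan([580.5,-306,64],down(1.518))
im=ctrl.grab_frame("top")[:,:,::-1]; cv2.imwrite("pics/t5f.png",im)
E
```

```text
time_s: 18.23
tcp_pos: [659.9, 110.3, 230.7]
eef_rot: [[0.049, 0.999, 0.0], [0.999, -0.049, -0.001], [-0.001, 0.0, -1.0]]
force: [-0.6, -0.8, -0.9]
gripper_width: 39.0
t 18.23 tcp [659.9 110.3 230.7] a 1.522 z [ 0.    -0.001 -1.   ] F [-0.6 -0.8 -0.9] w 39.0 q [ 0.09  0.16  1.59 -0.    1.4   0.14]
rot [0.0005 0.0006 0.0035] then shift cm (new axes) [-41.989  -5.736  16.671] d world [ -79.4 -416.3 -166.7]
```

```bash
python3 -m pendant '[-4,-0.6,0,0,0,0.0035,4, -5,-0.7,0,0,0,0,4, -5,-0.7,0,0,0,0,4, -5,-0.7,0,0,0,0,4, -5,-0.7,0,0,0,0,4, -5,-0.7,0,0,0,0,4, -5,-0.6,0,0,0,0,4, -5,-0.6,0,0,0,0,4, -3,-0.4,0,0,0,0,4, 0,0,0,0,0,0,4]'
python3 -m pendant '[0,0,4,0,0,0,4, 0,0,4,0,0,0,4, 0,0,3,0,0,0,4, 0,0,2,0,0,0,4, 0,0,1,0,0,0,4, 0,0,0,0,0,0,4]'
python3 - <<'E'
from h import *
st(); plan([580.5,-306,64],down(1.518))
im=ctrl.grab_frame("scene")[:,:,::-1]; crop("scene","pics/s4.png",340,130,160,120,5,im)
E
```

```text
time_s: 19.52
tcp_pos: [579.5, -307.9, 230.2]
eef_rot: [[0.056, 0.998, -0.001], [0.998, -0.056, -0.0], [-0.0, -0.001, -1.0]]
force: [0.3, 0.2, 0.3]
gripper_width: 39.8
time_s: 20.27
tcp_pos: [580.4, -305.6, 90.6]
eef_rot: [[0.054, 0.999, -0.0], [0.999, -0.054, 0.0], [0.0, -0.0, -1.0]]
force: [-0.0, -0.1, 0.8]
gripper_width: 40.0
t 20.27 tcp [ 580.4 -305.6   90.6] a 1.517 z [-0.  0. -1.] F [-0.  -0.1  0.8] w 40.0 q [-0.57  0.24  1.74 -0.    1.17 -0.51]
rot [-0.0002 -0.0001 -0.0012] then shift cm (new axes) [-0.035  0.013  2.66 ] d world [  0.1  -0.4 -26.6]
```

View pics/s4.png

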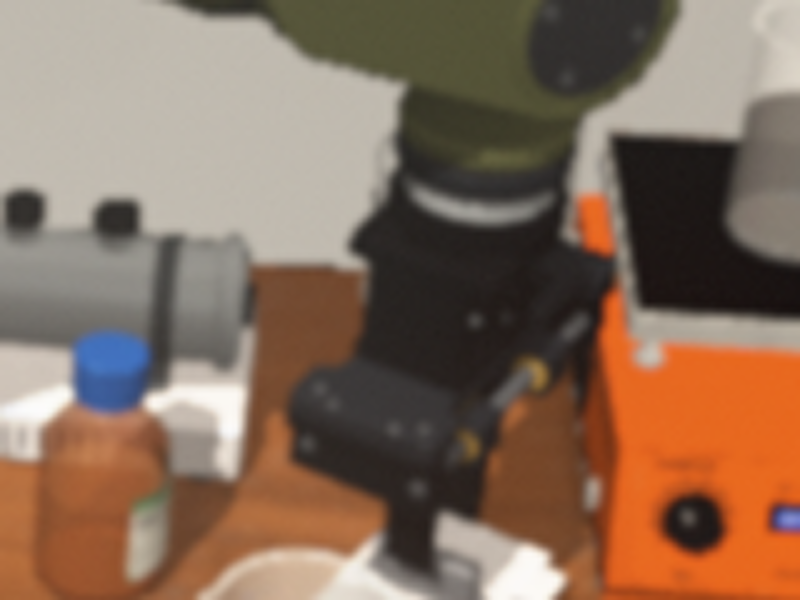

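```bash
python3 -m pendant '[0,0,1.3,0,0,0,4, 0,0,0.9,0,0,0,4, 0,0,0.3,0,0,0,4, 0,0,0,0,0,0,4]'
python3 -c "
from h import *;st()"
python3 -m pendant '[0,0,0,0,0,0,2, 0,0,0,0,0,0,0.5, 0,0,0,0,0,0,0.5, 0,0,0,0,0,0,0.5, 0,0,0,0,0,0,0.5, 0,0,-1,0,0,0,0.5, 0,0,-2,0,0,0,0.5, 0,0,-4,0,0,0,0.5, 0,0,0,0,0,0,0.5]' 40
python3 -c "
from h import *;st()"
```

```text
time_s: 20.82
tcp_pos: [580.0, -305.9, 65.1]
eef_rot: [[0.055, 0.999, -0.001], [0.999, -0.055, 0.0], [0.0, -0.001, -1.0]]
force: [-1.2, 0.0, 1.2]
gripper_width: 40.2
t 20.82 tcp [ 580.  -305.9   65.1] a 1.516 z [-0.001  0.    -1.   ] F [-1.2  0.   1.2] w 40.2 q [-0.57  0.27  1.75 -0.    1.13 -0.51]
time_s: 21.95
tcp_pos: [583.0, -307.7, 141.8]
eef_rot: [[0.055, 0.998, 0.008], [0.998, -0.055, -0.005], [-0.005, 0.009, -1.0]]
force: [-0.3, -0.3, -0.9]
gripper_width: 11.5
t 21.95 tcp [ 583.  -307.7  141.8] a 1.516 z [ 0.008 -0.005 -1.   ] F [-0.3 -0.3 -0.9] w 11.5 q [-0.57  0.19  1.7  -0.    1.24 -0.51]
```

```bash
python3 -m pendant '[0,0,-4,0,0,0,0.5, 0,0,-4,0,0,0,0.5, 0,0,-3.5,0,0,-0.118,0.5, 0,0,0,0,0,-0.118,0.5, 0,0,0,0,0,-0.118,0.5, 0,0,0,0,0,-0.12,0.5, 0,0,0,0,0,0,0.5, 0,0,0,0,0,0,0.5]'
python3 - <<'E'
from h import *
from fit import tw
st()
S=[640,54.9,-1.152]
plan(tw(S,[(-78.8,0.8,255)])[0],down(S[2]+np.pi))
E
```

```text
time_s: 22.95
tcp_pos: [580.0, -305.8, 250.2]
eef_rot: [[-0.406, 0.914, -0.001], [0.914, 0.406, 0.0], [0.001, -0.0, -1.0]]
force: [0.3, -0.0, -2.0]
gripper_width: 11.9
t 22.95 tcp [ 580.  -305.8  250.2] a 1.988 z [-0.001  0.    -1.   ] F [ 0.3 -0.  -2. ] w 11.9 q [-0.57  0.12  1.6  -0.    1.43 -0.98]
rot [-0.0005 -0.0006 -0.0012] then shift cm (new axes) [38.395 20.23  -0.484] d world [ 28.7 433.    4.8]
```

```bash
python3 -m pendant '[3,1.6,-0.5,0,0,0,0.5, 4,2.1,0,0,0,0,0.5, 4,2.1,0,0,0,0,0.5, 4,2.1,0,0,0,0,0.5, 4,2.1,0,0,0,0,0.5, 4,2.1,0,0,0,0,0.5, 4,2.1,0,0,0,0,0.5, 4,2.1,0,0,0,0,0.5, 4,2.1,0,0,0,0,0.5, 3.4,1.83,0,0,0,0,0.5]'
python3 -m pendant '[0,0,0,0,0.06,0,0.5, 0,0,0,0,0.1,0,0.5, 0,0,0,0,0.09,0,0.5, 0,0,0,0,0,0,0.5, 0,0,0,0,0,0,0.5]'
python3 - <<'E'
from h import *
from fit import tw
st()
S=[640,54.9,-1.152]
p=tw(S,[(-78.8,0.8,150)])[0]
plan(p,down(S[2]+np.pi,.25))
s=ctrl.get_state();print("z comp",np.array(s['eef_rot']).round(3).tolist())
crop("scene","pics/s5.png",225,60,160,120,5)
E
```

```text
time_s: 24.2
tcp_pos: [608.5, 128.8, 255.6]
eef_rot: [[-0.406, 0.914, 0.0], [0.914, 0.406, 0.0], [0.0, 0.0, -1.0]]
force: [0.5, 0.1, -1.0]
gripper_width: 11.7
time_s: 24.82
tcp_pos: [608.6, 127.2, 255.6]
eef_rot: [[-0.394, 0.914, -0.1], [0.885, 0.407, 0.225], [0.246, -0.0, -0.969]]
force: [-0.5, 0.4, -1.1]
gripper_width: 12.0
t 24.82 tcp [608.6 127.2 255.6] a 1.99 z [-0.1    0.225 -0.969] F [-0.5  0.4 -1.1] w 12.0 q [ 0.01  0.09  1.64  0.23  1.52 -0.43]
rot [-0.0003  0.0011 -0.    ] then shift cm (new axes) [-2.614  0.011 10.233] d world [ 1.000e-01  0.000e+00 -1.056e+02]
z comp [[-0.394, 0.914, -0.1], [0.885, 0.407, 0.225], [0.246, -0.0, -0.969]]
```

View pics/s5.png

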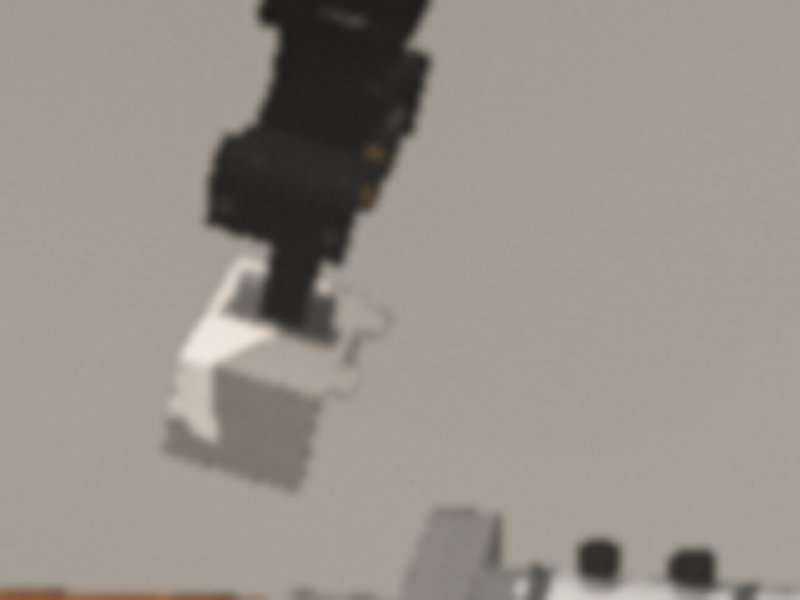

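Run:
```python
from h import *
from scipy.optimize import least_squares
s=ctrl.get_state();R=np.array(s['eef_rot']);p=np.array(s['tcp_pos'])
A=np.diag([-1.,1,-1])  # hood axes in tool
def W(q,P):
    Rh=R@A@Ro.from_rotvec([0,q[2],0]).as_matrix()
    return (p+(Rh@(np.array(P,float)-[q[0],q[3],64.5+q[1]]).T).T)
P=np.array([(50,-47,58),(50,47,58),(37,-57,0),(-37,-57,0),(37,-57,60),(-37,57,60)]);o=np.array([(358,378),(392,320),(298,490),(165,451),(325,400),(243,260)])/5.+[224.6,59.6]
r=lambda q:np.r_[(proj("scene",W(q,P))-o).ravel(),q[0]/5,q[1]/2,q[2]/.05,q[3]/2]
print(r([0]*4)[:12].reshape(-1,2).round(1).tolist());q=least_squares(r,[0,0,0,0],x_scale=[1,1,.02,1]);print(q.x.round(3),q.fun[:12].reshape(-1,2).round(1).tolist())
```

```text
[[-0.8, 2.9], [0.3, -2.1], [0.9, 0.1], [-0.2, -0.5], [0.1, -1.9], [-0.3, -1.8]]
[-0.157  1.079 -0.007  0.358] [[-0.8, 3.2], [0.3, -1.7], [1.1, 0.5], [-0.1, 0.0], [0.1, -1.5], [-0.3, -1.3]]
```

```bash
python3 -m pendant '[-0.86,0,3.39,0,0,0,0.5, -0.86,0,3.39,0,0,0,0.5, -0.86,0,3.39,0,0,0,0.5, -0.43,0,1.7,0,0,0,0.5, -0.25,0,1,0,0,0,0.5, 0,0,0,0,0,0,0.5, 0,0,0,0,0,0,0.5]'
python3 - <<'E'
from h import *
from fit import tw
st()
S=[640,54.9,-1.152]
plan(tw(S,[(-78.8,0.8,114.7)])[0],down(S[2]+np.pi,.25))
E
```

```text
time_s: 25.75
tcp_pos: [609.6, 127.4, 124.6]
eef_rot: [[-0.395, 0.913, -0.098], [0.885, 0.407, 0.226], [0.246, 0.003, -0.969]]
force: [0.4, -0.8, -1.3]
gripper_width: 11.7
t 25.75 tcp [609.6 127.4 124.6] a 1.991 z [-0.098  0.226 -0.969] F [ 0.4 -0.8 -1.3] w 11.7 q [ 0.01  0.18  1.76  0.24  1.31 -0.48]
rot [0.0023 0.001  0.0011] then shift cm (new axes) [-0.228 -0.094  0.96 ] d world [-0.9 -0.2 -9.9]
```

```bash
python3 -m pendant '[-0.11,-0.03,0.46,0,0,0,0.5, -0.12,-0.03,0.46,0,0,0,0.5, 0,0,0,0,0,0,0.5, 0,0,0,0,0,0,0.5]'
python3 -c "
from h import *;st()"
python3 -m pendant '[-0.78,0,-0.2,0,0,0,0.5, -0.58,0,-0.15,0,0,0,0.5, -0.39,0,-0.1,0,0,0,0.5, 0,0,0,0,0,0,0.5]'
python3 -c "
from h import *;st()"
```

```text
time_s: 26.25
tcp_pos: [607.9, 127.2, 113.3]
eef_rot: [[-0.394, 0.913, -0.101], [0.885, 0.407, 0.226], [0.247, -0.0, -0.969]]
force: [-0.1, -0.3, -0.3]
gripper_width: 11.6
t 26.25 tcp [607.9 127.2 113.3] a 1.99 z [-0.101  0.226 -0.969] F [-0.1 -0.3 -0.3] w 11.6 q [ 0.01  0.19  1.77  0.24  1.29 -0.49]
time_s: 26.75
tcp_pos: [615.6, 110.3, 113.5]
eef_rot: [[-0.394, 0.914, -0.101], [0.885, 0.407, 0.226], [0.247, 0.0, -0.969]]
force: [-0.1, 0.5, -2.1]
gripper_width: 11.7
t 26.75 tcp [615.6 110.3 113.5] a 1.989 z [-0.101  0.226 -0.969] F [-0.1  0.5 -2.1] w 11.7 q [-0.01  0.2   1.75  0.24  1.3  -0.51]
```

```bash
python3 -m pendant '[-0.29,0,-0.075,0,0,0,0.5, -0.29,0,-0.075,0,0,0,0.5, 0,0,0,0,0,0,0.5]'
python3 -m pendant '[-0.2,0,-0.05,0,0,0,0.5, -0.2,0,-0.05,0,0,0,0.5, 0,0,0,0,0,0,0.5]'
python3 -c "
from h import *;st()"
```

```text
time_s: 27.12
tcp_pos: [617.9, 105.1, 113.5]
eef_rot: [[-0.394, 0.913, -0.101], [0.885, 0.407, 0.226], [0.247, 0.0, -0.969]]
force: [0.5, -0.0, -1.8]
gripper_width: 11.9
time_s: 27.5
tcp_pos: [619.5, 101.3, 113.4]
eef_rot: [[-0.394, 0.913, -0.101], [0.885, 0.407, 0.226], [0.247, 0.0, -0.969]]
force: [-0.1, 0.1, -1.2]
gripper_width: 11.9
t 27.5 tcp [619.5 101.3 113.4] a 1.99 z [-0.101  0.226 -0.969] F [-0.1  0.1 -1.2] w 11.9 q [-0.03  0.21  1.74  0.23  1.3  -0.52]
```

```bash
python3 -m pendant '[-0.2,0,-0.05,0,0,0,0.5, -0.15,0,-0.04,0,0,0,0.5, 0,0,0,0,0,0,0.5]'
python3 -c "
from h import *;st()"
python3 -m pendant '[-0.2,0,-0.05,0,0,0,0.5, 0,0,0,0,0,0,0.5]'
python3 -c "
from h import *;st()"
```

```text
time_s: 27.88
tcp_pos: [619.8, 100.6, 113.7]
eef_rot: [[-0.394, 0.913, -0.104], [0.883, 0.408, 0.231], [0.253, -0.001, -0.967]]
force: [-3.4, 7.9, 0.6]
gripper_width: 11.7
t 27.88 tcp [619.8 100.6 113.7] a 1.99 z [-0.104  0.231 -0.967] F [-3.4  7.9  0.6] w 11.7 q [-0.03  0.21  1.74  0.24  1.31 -0.53]
time_s: 28.12
tcp_pos: [619.8, 100.4, 114.0]
eef_rot: [[-0.394, 0.913, -0.106], [0.883, 0.408, 0.234], [0.257, -0.001, -0.966]]
force: [-6.0, 12.1, 1.5]
gripper_width: 11.7
t 28.12 tcp [619.8 100.4 114. ] a 1.991 z [-0.106  0.234 -0.966] F [-6.  12.1  1.5] w 11.7 q [-0.03  0.22  1.74  0.24  1.31 -0.53]
```

```bash
python3 -m pendant '[0.77,0,0.195,0,0,0,0.5, 0,0,0,0,0,0,0.5, 0,0,0,0,0,0,0.5]'
python3 - <<'E'
from h import *
from fit import tw
st()
S=[640,54.9,-1.152]
plan(tw(S,[(-52.9,0.8,113.4)])[0],down(S[2]+np.pi,.25))
E
```

```text
time_s: 28.5
tcp_pos: [618.8, 103.1, 113.5]
eef_rot: [[-0.394, 0.913, -0.1], [0.885, 0.407, 0.225], [0.247, 0.0, -0.969]]
force: [0.5, 1.0, -1.1]
gripper_width: 11.6
t 28.5 tcp [618.8 103.1 113.5] a 1.99 z [-0.1    0.225 -0.969] F [ 0.5  1.  -1.1] w 11.6 q [-0.03  0.21  1.74  0.23  1.3  -0.52]
rot [0.0002 0.0007 0.0003] then shift cm (new axes) [0.022 0.062 0.014] d world [ 0.5  0.5 -0.1]
```

```bash
python3 -m pendant '[0.06,0.05,0.18,0,-0.06,0,0.5, 0.056,0,0.235,0,-0.07,0,0.5, 0,0,0,0,0,0,0.5]'
python3 -c "
from h import *;st()"
python3 -m pendant '[0.043,0,0.197,0,-0.06,0,0.5, 0,0,0,0,0,0,0.5]'
python3 -c "
from h import *;st()"
```

```text
time_s: 28.88
tcp_pos: [617.9, 106.0, 109.8]
eef_rot: [[-0.405, 0.913, -0.049], [0.906, 0.408, 0.11], [0.12, 0.0, -0.993]]
force: [0.3, 0.8, -1.9]
gripper_width: 11.9
t 28.88 tcp [617.9 106.  109.8] a 1.991 z [-0.049  0.11  -0.993] F [ 0.3  0.8 -1.9] w 11.9 q [ 0.03  0.18  1.77  0.12  1.24 -0.43]
time_s: 29.12
tcp_pos: [617.9, 106.2, 107.9]
eef_rot: [[-0.407, 0.913, -0.025], [0.911, 0.408, 0.056], [0.061, 0.0, -0.998]]
force: [-0.5, -0.5, -1.1]
gripper_width: 12.0
t 29.12 tcp [617.9 106.2 107.9] a 1.991 z [-0.025  0.056 -0.998] F [-0.5 -0.5 -1.1] w 12.0 q [ 0.06  0.17  1.78  0.06  1.21 -0.38]
```

```bash
python3 -m pendant '[0.035,0,0.223,0,-0.06,0,0.5, 0,0,0,0,0,0,0.5, 0,0,0.05,0,0,0,0.5, 0,0,0,0,0,0,0.5]'
python3 -c "
from h import *;st()"
python3 -m pendant '[0,0,0.05,0,0,0,0.5, 0,0,0.05,0,0,0,0.5, 0,0,0,0,0,0,0.5]'
python3 -c "
from h import *;st()"
```

```text
time_s: 29.62
tcp_pos: [618.0, 106.7, 105.9]
eef_rot: [[-0.407, 0.914, -0.0], [0.914, 0.407, 0.002], [0.002, 0.0, -1.0]]
force: [-3.0, 2.1, 5.4]
gripper_width: 11.6
t 29.62 tcp [618.  106.7 105.9] a 1.99 z [-0.     0.002 -1.   ] F [-3.   2.1  5.4] w 11.6 q [ 0.08  0.16  1.8   0.    1.18 -0.33]
time_s: 30.0
tcp_pos: [618.0, 106.7, 105.9]
eef_rot: [[-0.407, 0.913, 0.0], [0.913, 0.407, 0.001], [0.001, 0.001, -1.0]]
force: [-5.3, 1.5, 9.1]
gripper_width: 12.0
t 30.0 tcp [618.  106.7 105.9] a 1.99 z [ 0.     0.001 -1.   ] F [-5.3  1.5  9.1] w 12.0 q [ 0.08  0.16  1.8   0.    1.18 -0.33]
```

```bash
python3 -m pendant '[0,-0.08,-0.05,0,0,0,0.5, 0,0,0,0,0,0,0.5]'
python3 -c "
from h import *;st()"
python3 -m pendant '[0,0,0,0,0,0,2.5, 0,0,0,0,0,0,2.5, 0,0,0,0,0,0,2.5, 0,0,-2,0,0,0,2.5, 0,0,-4,0,0,0,2.5, 0,0,-5,0,0,0,2.5, 5,0,-2,0,0,0,2.5, 5,0,0,0,0,0,2.5, 5,0,0,0,0,0,2.5, 0,0,0,0,0,0,2.5]'
python3 - <<'E'
from h import *
st(); cv2.imwrite("pics/t6f.png",ctrl.grab_frame("top")[:,:,::-1]);cv2.imwrite("pics/s6f.png",ctrl.grab_frame("scene")[:,:,::-1])
E
```

```text
time_s: 30.25
tcp_pos: [618.0, 106.5, 105.9]
eef_rot: [[-0.407, 0.914, 0.002], [0.914, 0.407, 0.001], [0.0, 0.003, -1.0]]
force: [-1.8, 2.6, 5.9]
gripper_width: 11.6
t 30.25 tcp [618.  106.5 105.9] a 1.99 z [ 0.002  0.001 -1.   ] F [-1.8  2.6  5.9] w 11.6 q [ 0.08  0.16  1.8   0.    1.18 -0.33]
time_s: 31.5
tcp_pos: [554.9, 245.9, 236.4]
eef_rot: [[-0.411, 0.912, 0.002], [0.912, 0.411, 0.001], [0.0, 0.002, -1.0]]
force: [-0.2, -0.6, -0.1]
gripper_width: 24.9
t 31.5 tcp [554.9 245.9 236.4] a 1.995 z [ 0.002  0.001 -1.   ] F [-0.2 -0.6 -0.1] w 24.9 q [ 0.33  0.02  1.73  0.    1.4  -0.1 ]
```

```bash
python3 -m pendant '[5,0,0,0,0,0,2.5, 5,0,0,0,0,0,2.5, 5,0,0,0,0,0,2.5, 5,0,0,0,0,0,2.5, 5,0,0,0,0,0,2.5, 0,0,0,0,0,0,2.5]'
python3 - <<'E'
from h import *
st()
t=ctrl.grab_frame("top")[:,:,::-1];s=ctrl.grab_frame("scene")[:,:,::-1]
a=cv2.resize(t[145:225,245:325],(400,400),interpolation=cv2.INTER_CUBIC);b=cv2.resize(s[145:225,255:335],(400,400),interpolation=cv2.INTER_CUBIC)
c=cv2.resize(t[120:280,150:470],(400,200));d=cv2.resize(s[120:320,150:470],(320,200));d=cv2.copyMakeBorder(d,0,0,0,80,0)
cv2.imwrite("pics/end.png",np.vstack([np.hstack([a,b]),np.hstack([c,d])]))
E
```

```text
time_s: 32.35
tcp_pos: [453.8, 473.0, 234.8]
eef_rot: [[-0.409, 0.912, 0.0], [0.912, 0.409, 0.0], [0.0, 0.0, -1.0]]
force: [0.1, -0.6, -0.8]
gripper_width: 25.2
t 32.35 tcp [453.8 473.  234.8] a 1.992 z [ 0.  0. -1.] F [ 0.1 -0.6 -0.8] w 25.2 q [0.72 0.12 1.62 0.   1.4  0.3 ]
```

View pics/end.png

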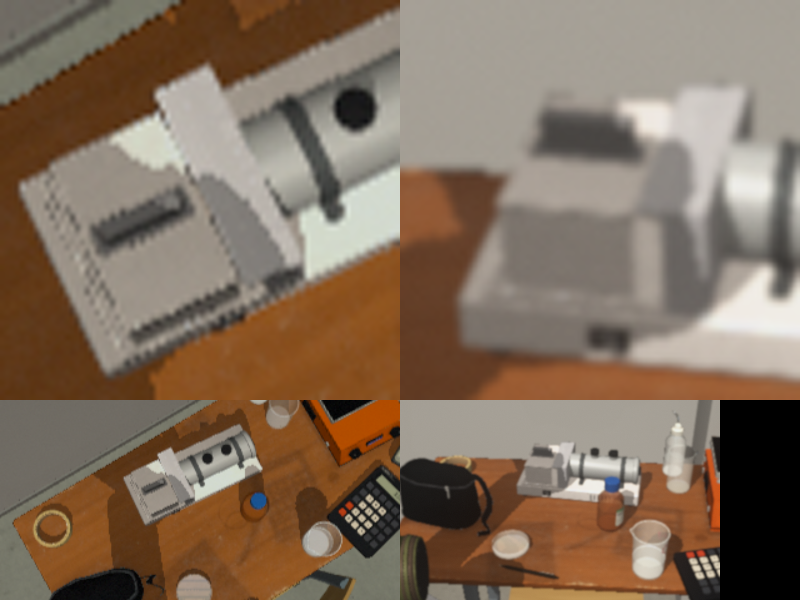

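Run:
```python
from h import *
from fit import tw
S=[638.8,57.7,-1.152]; H=lambda x,y,z:(x-53,y,z+40)   # face shifted by touch (-3 mm)
pts=[(-37,57,60),(-37,-57,60),(-26,0,83.5),(26,0,83.5)]
P=tw(S,[H(*p) for p in pts])
print("top crop pred",((proj("top",P)-[245,145])*5).round(0).tolist())
pts=[(-37,-57,60),(37,-57,60),(-37,-57,0),(-26,0,83.5)]
for dz in (0,5):print("scene crop pred",dz,((proj("scene",tw(S,[H(*p) for p in pts])+[0,0,dz])-[255,145])*5+[400,0]).round(0).tolist())
```

```text
top crop pred [[44.0, 162.0], [123.0, 330.0], [96.0, 230.0], [176.0, 193.0]]
scene crop pred 0 [[497.0, 197.0], [633.0, 209.0], [504.0, 290.0], [540.0, 106.0]]
scene crop pred 5 [[496.0, 189.0], [633.0, 201.0], [503.0, 282.0], [540.0, 98.0]]
```

```bash
python3 -c "
from h import *;st();ctrl.hand_in()"
```

```text
t 32.45 tcp [455.  470.8 234.6] a 1.989 z [ 0.    -0.001 -1.   ] F [ 1.  -0.4 -0.4] w 24.6 q [ 0.72  0.12  1.62 -0.    1.4   0.3 ]
the job is handed in; nothing more can be done
```

The lamp is fitted and the hood is back on. I handed the job in at 32.5 s of the 72 s allowed; hand-in gives no verdict.

**Lamp:** I started the nose about 65 mm into the bore, held near mid-length, and let go. I then pushed it home in two grips on the white base and a last push from behind with the fingers shut. Touching the lip with the same finger face puts the base's rear at about x -20.2 mm, so the nose is at about 175.8 of 176. I checked this by touch only, because the arm hid the base from the cameras.

**Hood:** I put the tabs under the lip at 0.25 rad tilt, pushed to the head's face, backed off 3 mm and swung it down. On the deck the tool stopped about 0.8 mm higher than expected, with about 4 N of side force on it. I eased the side force before letting go.

**Final pictures:** The hood's corners and rib lie within 1 to 2 pixels (about 3 to 6 mm) of where a seated hood should be, and it looks flat. That is coarser than the 3.5 mm height tolerance, so the tool's stopping height is the better evidence that it is down. The bottle, beaker and tape appear untouched, by eye only, and the arm is clear.

**Disagreement:** My camera estimate placed the head's face about 3 mm further in than touch did, so I used the touch value for the hood.

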